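Hold the nested cups over the scale while it is zeroed

TASK

Put the yellow parts cup fully down inside the blue one standing on the bench. Then pick the two up together by the blue cup, carry them over the top of the marble pile without bumping it, and hold them upright and centred about 15 mm above the scale's pan, so that I can zero the scale: do not touch the scale at any time, and finish still holding the cups there, motionless. Leave the red cup, the jar and the battery where they are.

Things in the scene. Friction and masses are not known exactly. Their poses are not given: they have to be found in the camera images.
- blue_cup: Blue open plastic cup, round, tapered: outer radius 17.6 mm at the foot growing evenly to 32.6 mm at the rim, 85 mm high, wall 2 mm, flat inner floor 25 mm above the underside, 70 g; loose on the bench left of the marble pile. Origin: centre of its underside, z up.
- yellow_cup: Yellow cup of exactly the same shape and size as the blue one, standing loose on the bench. Seated in the blue cup it stands on the inner floor, its origin and rim 25 mm above the blue one's (rim 110 mm over the bench), with 1 to 2 mm of play all round. Origin: centre of its underside, z up.
- red_cup: Red cup of the same shape again, a bystander on the bench among the other two. Origin: centre of its underside, z up.
- slabs: Pile of five white marble off-cuts, 340 mm long (its x), 80 mm wide (its y), 100 mm high, fixed; it lies between the cups and the scale, its length running away from the robot. Origin: centre of its underside, z up.
- scale: Grey bench scale, fixed, 180 x 180 mm and 45 mm high, with a low display and keys projecting 43 mm farther on its -x side (34 mm high) and a round steel pan, 150 mm across, on top. Origin: centre of its underside, on the bench, below the pan's centre, z up.
- scale_pan (a point): Centre of the pan's flat top face, 65 mm above the bench; marked with a black circle 62 mm across. z up. The cups are to hover above this point.
- jar: Amber screw-top jar, 64 mm across, 100 mm high, bystander beyond the pile and the scale. Origin: centre of its underside.
- battery: Black battery pack with a green stripe, 75 x 110 mm, 70 mm high, bystander beyond the scale. Origin: centre of its underside.
There are look-alikes about, which are no part of the job. Of the things shaped like the yellow_cup, the yellow one is meant.

How it is judged:
On the way, in this order (a step that is already met when the one before it is completed fails the run):
1. the yellow cup sits fully down in the blue cup, which stands upright on the bench (horizontal distance between yellow_cup and blue_cup below 0.007 m and z of yellow_cup in the frame of blue_cup between 0.021 and 0.029 m and angle between the z axis of yellow_cup and the z axis of blue_cup, either way round below 0.1 rad and height (world z) of blue_cup below 0.006 m and angle between blue_cup's own z axis and vertical below 0.08 rad), for 0.2 s.
2. the nested cups pass above the top of the marble pile (horizontal distance between yellow_cup and blue_cup below 0.007 m and z of yellow_cup in the frame of blue_cup between 0.021 and 0.029 m and angle between the z axis of yellow_cup and the z axis of blue_cup, either way round below 0.1 rad and z of blue_cup in the frame of slabs above 0.1 m and y of blue_cup in the frame of slabs between -0.04 and 0.04 m and x of blue_cup in the frame of slabs between -0.17 and 0.17 m).
At the end, for the whole second after the job is handed in: The yellow cup is seated in the blue cup (axes within 7 mm and 0.1 rad, 21 to 29 mm up), and the gripper holds the blue cup still with its underside 4 to 28 mm above the pan, within 12 mm of the pan's centre, tilted less than 0.12 rad, nothing touching the scale (horizontal distance between yellow_cup and blue_cup below 0.007 m and z of yellow_cup in the frame of blue_cup between 0.021 and 0.029 m and angle between the z axis of yellow_cup and the z axis of blue_cup, either way round below 0.1 rad and horizontal distance between blue_cup and scale_pan below 0.012 m and z of blue_cup in the frame of scale_pan between 0.004 and 0.028 m and angle between blue_cup's own z axis and vertical below 0.12 rad and contact force between blue_cup and the fingers above 0.5 N and contact force between scale and anything else below 0.1 N and linear speed of blue_cup below 0.02 m/s and angular speed of blue_cup below 0.2 rad/s); the arm keeps its last pose, push and grip.
It fails at once if something touches the scale (over 0.5 N) (contact force between scale and anything else above 0.5 N).
It fails at once if a cup bumps the marble pile (over 1 N) (contact force between any of blue_cup, yellow_cup and slabs above 1 N).
It fails at once if the red cup, the jar or the battery is moved more than 20 mm (distance of any of red_cup, jar, battery from where it was at the start of the episode above 0.02 m).
It also fails if it takes over 51 s, if anything falls off the work surface, if the arm or the gripper's body presses on something with over 40 N, if the wrist force passes 120 N, or if a joint passes its speed limit or range.

ROBOT

A 6-joint arm with a two-finger parallel gripper is mounted at the origin on the work surface. World frame = base frame: x ahead of the robot, y to its left, z up, the work surface at z = 0. Lengths are in m, angles in rad, forces in N, time in s.
With the tool pointing down it reaches from about 0.3 to 0.825 m from the base axis. Payload 5.4 kg.
Tool frame: the origin (TCP) lies at the very end of the fingers, on their centre line; the grasp point (between the pads) lies 19 mm behind it; z points along the fingers, y is the line along which they close (so a half turn about z gives the same grasp; the last joint's range is limited). The gripper opens to 92 mm and grips with 3 to 60 N. Pads are 20 mm wide; open, the fingers measure 128 mm over their backs; the gripper's body (75 mm by 189 mm) begins 69 mm behind the grasp point.
Start: joints at [-1.434, 0.158, 1.597, -0, 1.386, -0.21], TCP at [0.195, -0.541, 0.215] pointing down, gripper open.
Joint ranges: [-2.91, 2.91], [-0.94, 2.29], [0.18, 2.7], [-1.29, 4.43], [0.17, 2.64], [-3, 3]. Speed limits (rad/s): [2.57, 2.57, 3.14, 3.14, 3.14, 3.14].

INTERFACE

Orientations are given as a rotation vector (axis times angle).
In Python, from workcell import bot gives the robot as it stands. Calls block until the motion is done:
- bot.goto(position, orientation): joint-space move of the TCP to a pose.
- bot.line_to(position, rot=None, max_speed=0.15): straight line of the TCP; rot=None keeps the orientation; max_speed is the mean speed in m/s.
- bot.set_joints(angles): joint-space move.
- bot.set_gripper(opening, newtons=None): opening from 0.0 (shut) to 1.0 (fully open); newtons is the grip in N (None keeps the last); returns when the fingers have stopped.
- bot.hold(seconds).
- bot.inverse_kinematics(position, orientation): joint angles nearest the present ones, or None.
- bot.read_camera(name): name is "scene" or "side" or "wrist"; returns a dict with "pixels" (400x640x3 uint8, blue, green, red), "fx", "fy", "cx", "cy" (pixels), "R" (3x3) and "t" (3): a world point X has camera coordinates R X + t. Camera axes: x right, y down, z forward; pixel columns grow to the right and rows downward; lengths in m; the calibration is good to about 2 mm. A picture is of the moment at which its call begins. There is no depth.
A pose or a line that the arm cannot do raises bot.MotionError and nothing moves.
- bot.job_done(): hands the job in; it is judged then, once.
Readings, each from a call of its own:
- bot.current_clock(): time.
- bot.current_joints(): joint angles.
- bot.current_joint_vel(): joint speeds.
- bot.current_effort(): joint torques, N m.
- bot.current_ee_pos(): TCP position.
- bot.current_tool_rot(): TCP orientation.
- bot.current_contact_force(): force on the tool from outside, world axes, zero at the start.
- bot.current_ft_torque(): the same for the moment, N m.
- bot.current_opening(): opening from 0.0 (shut) to 1.0 (fully open).
- bot.current_grip_force(): force on a finger pad.
Only numpy, scipy, OpenCV 4.12 (cv2) and the standard library are available. Lean on these libraries where they do the work, as an engineer would, in place of code of your own. Each camera call takes 0.05 s, during which the arm holds its last target. There are 200 camera calls.

## Working session

There is one attempt and no reset: what is moved stays moved. The work goes in short steps, each a Python script; the robot and the scene stay as the last script left them, time stands still between calls to the robot, and variables do not carry over. Pictures are saved under pics/ and viewed, at most 10 in all, crops included, and the job is handed in when it is done.

```bash
mkdir -p pics; ls
python3 - <<'E'
from workcell import bot
import cv2,pickle
for n in ("scene","side"):
    c=bot.read_camera(n); cv2.imwrite(f"pics/{n}0.png",c["pixels"]); pickle.dump(c,open(f"{n}0.pkl","wb"))
    print(n,c["fx"],c["cx"],c["cy"],c["R"],c["t"])
E
```

```text
pics
scene 483.22271258649016 318.8786982824915 206.06092267410696 [[-0.85755971  0.51435866  0.00514976]
 [ 0.43231333  0.72612331 -0.53464953]
 [-0.27874098 -0.45626759 -0.8450582 ]] [ 0.5063793  -0.23982921  1.53015469]
side 404.20432606795134 322.35589400119625 201.6064546137243 [[-0.83895362 -0.54395305 -0.01648955]
 [-0.25921508  0.42606969 -0.86675957]
 [ 0.47850221 -0.72289674 -0.49845355]] [0.50263075 0.2371309  0.92099152]
```

View pics/scene0.png

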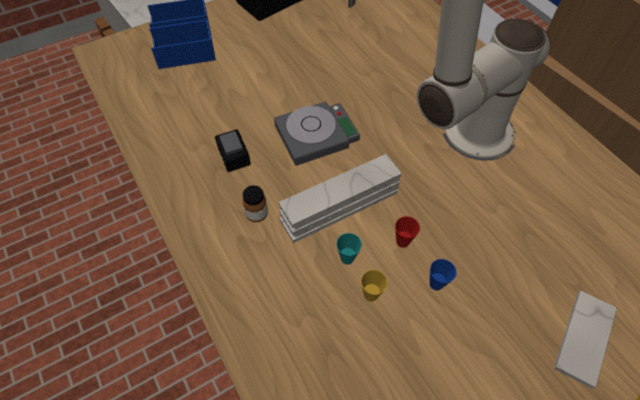

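View pics/side0.png

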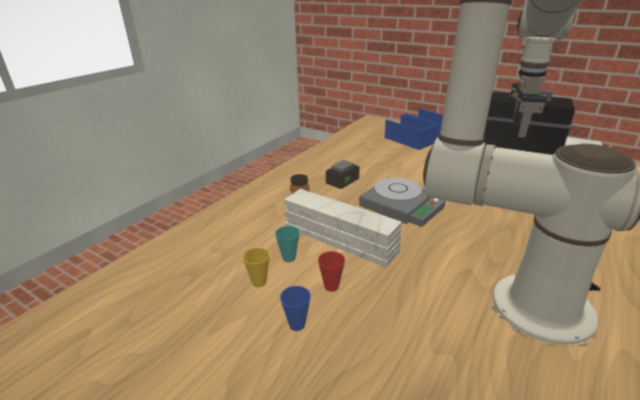

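Scene view: yellow cup at (373,287), blue at (441,275), red at (406,232), and a teal look-alike at (348,248). The pan ring is at (311,124), the pile at about (340,195), the jar at (255,203) and the battery at (232,149). Side view: yellow (257,268), blue (296,309), red (331,272), teal (288,244), pan ring (398,188). The cup that matches "yellow" is the one at (373,287). The teal cup and the blue rack are not part of the job. Next I'll measure, and confirm with one crop.

```bash
cat > h.py <<'E'
import numpy as np, cv2
from scipy.spatial.transform import Rotation as Ro
def ray(c,u,v):
    d=c["R"].T@np.array([(u-c["cx"])/c["fx"],(v-c["cy"])/c["fy"],1.0]); return -c["R"].T@c["t"],d
def onplane(c,uv,z):
    o,d=ray(c,*uv); return o+d*(z-o[2])/d[2]
HUE={"yellow":(20,34),"blue":(108,125),"red":(0,6),"teal":(84,98)}
def mask(c,col,roi=None):
    h=cv2.cvtColor(c["pixels"],cv2.COLOR_BGR2HSV); lo,hi=HUE[col]
    m=cv2.inRange(h,(lo,150,40),(hi,255,255))
    if col=="red": m|=cv2.inRange(h,(174,150,40),(180,255,255))
    if roi: 
        k=np.zeros_like(m); x0,y0,x1,y1=roi; k[y0:y1,x0:x1]=255; m&=k
    return m
def blob(m):
    cs,_=cv2.findContours(m,cv2.RETR_EXTERNAL,cv2.CHAIN_APPROX_NONE)
    return max(cs,key=cv2.contourArea)
def cup(c,col,roi=None):
    """back-project silhouette to rim plane z=.085; the outermost (far) half of it is the rim: circle fit of known radius"""
    h=blob(mask(c,col,roi))[:,0].astype(float)
    P=np.array([onplane(c,p,.085)[:2] for p in h])
    cam=(-c["R"].T@c["t"])[:2]; ax=P.mean(0)-cam; ax/=np.linalg.norm(ax)
    ctr=P[np.argmax(P@ax)]-0.0326*ax
    from scipy.optimize import least_squares
    for _ in range(5):
        s=P[(P-ctr)@ax>0.004]
        ctr,r=(lambda f:(f.x[:2],f.x[2]))(least_squares(lambda q:np.hypot(*(s-q[:2]).T)-q[2],[*ctr,.0326],loss="soft_l1",f_scale=.002))
    return ctr,r
E
python3 - <<'E'
import pickle; from h import *
C={n:pickle.load(open(n+"0.pkl","rb")) for n in("scene","side")}
roi={"scene":(330,200,480,320),"side":(230,215,360,340)}
for n,c in C.items():
    for k in HUE:
        ctr,r=cup(c,k,roi[n]); print(n,k,ctr.round(4),r.round(4))
    # pan + pile: light, unsaturated
    h=cv2.cvtColor(c["pixels"],cv2.COLOR_BGR2HSV)
    # pan ring
    x0,y0,x1,y1={"scene":(270,95,365,165),"side":(355,170,450,225)}[n]
    g=cv2.resize(c["pixels"][y0:y1,x0:x1],None,fx=4,fy=4,interpolation=cv2.INTER_CUBIC)
    m=cv2.inRange(cv2.cvtColor(g,cv2.COLOR_BGR2GRAY),118,255)
    b=blob(m); e=cv2.fitEllipse(cv2.convexHull(b))
    uv=(np.array(e[0])+.5)/4-.5+[x0,y0]
    print(n,"pan",uv,np.array(e[1])/4,onplane(c,uv,.065).round(4))
    out=cv2.drawContours(g.copy(),[b],-1,(0,0,255),1); cv2.imwrite(f"{n}_pan.png",out)
c=C["scene"]
a=cv2.resize(c["pixels"][150:310,270:480],(800,610))[:600]
b=cv2.imread("scene_pan.png"); d=cv2.imread("side_pan.png")
W=np.zeros((600,800,3),np.uint8); t=cv2.resize(c["pixels"][150:310,270:480],(400,305)); W[:305,:400]=t
t=cv2.resize(C["side"]["pixels"][215:340,230:410],(400,278)); W[:278,400:]=t
W[310:310+b.shape[0],:b.shape[1]]=b; W[310:310+d.shape[0],400:400+d.shape[1]]=d
cv2.imwrite("pics/c1.png",W)
for p in [(281,206),(388,158),(400,183),(292,236)]: pass
print([onplane(c,p,.1).round(3) for p in [(281,199),(389,158),(400,177),(292,225)]])
E
```

```text
scene yellow [0.6059 0.2811] 0.0298
scene blue [0.446  0.3444] 0.0297
scene red [0.4463 0.2002] 0.0304
scene teal [0.6017 0.1643] 0.0274
scene pan [308.85739517 119.31818581] [45.03115845 52.00485229] [ 0.4686 -0.2629  0.065 ]
side yellow [0.6012 0.2853] 0.0312Traceback (most recent call last):
  File "<stdin>", line 6, in <module>
  File "h.py", line 20, in cup
    h=blob(mask(c,col,roi))[:,0].astype(float)
      ~~~~^^^^^^^^^^^^^^^^^
  File "h.py", line 17, in blob
    return max(cs,key=cv2.contourArea)
ValueError: max() iterable argument is empty
```

```bash
sed -i 's/(108,125)/(102,130)/; s/(lo,150,40)/(lo,110,30)/' h.py
python3 - <<'E'
import pickle; from h import *
C={n:pickle.load(open(n+"0.pkl","rb")) for n in("scene","side")}
roi={"scene":(330,200,480,320),"side":(230,215,360,340)}
W=np.zeros((600,800,3),np.uint8)
for n,c in C.items():
    for k in HUE:
        try: ctr,r=cup(c,k,roi[n]); print(n,k,ctr.round(4),r.round(4))
        except Exception as e: print(n,k,e)
    x0,y0,x1,y1={"scene":(270,95,365,165),"side":(355,170,450,225)}[n]
    g=cv2.resize(c["pixels"][y0:y1,x0:x1],None,fx=4,fy=4,interpolation=cv2.INTER_CUBIC)
    G=cv2.cvtColor(g,cv2.COLOR_BGR2GRAY); G=cv2.GaussianBlur(G,(5,5),0)
    m=cv2.adaptiveThreshold(G,255,cv2.ADAPTIVE_THRESH_MEAN_C,cv2.THRESH_BINARY_INV,31,8)
    cs,_=cv2.findContours(m,cv2.RETR_CCOMP,cv2.CHAIN_APPROX_NONE)
    for b in cs:
        if len(b)<60: continue
        e=cv2.fitEllipse(b); uv=(np.array(e[0])+.5)/4-.5+[x0,y0]
        if 12<e[1][1]/4<60 and e[1][0]/4>6:
            print(n,"ell",uv.round(1),(np.array(e[1])/4).round(1),onplane(c,uv,.065).round(4)); cv2.ellipse(g,e,(0,0,255),1)
    o=0 if n=="scene" else 400
    W[310:310+g.shape[0],o:o+g.shape[1]]=g
t=cv2.resize(C["scene"]["pixels"][150:310,270:480],(400,305)); W[:305,:400]=t
t=cv2.resize(C["side"]["pixels"][215:340,230:410],(400,278)); W[:278,400:]=t
cv2.imwrite("pics/c1.png",W)
print([onplane(C["scene"],p,.1).round(3) for p in [(281,199),(389,158),(400,177),(292,225)]])
E
```

```text
scene yellow [0.6064 0.2814] 0.0304
scene blue [0.4452 0.3441] 0.0296
scene red [0.4463 0.2002] 0.0304
scene teal [0.6028 0.1651] 0.0294
scene ell [310.6 123.3] [16.4 21.1] [ 0.4721 -0.2462  0.065 ]
scene ell [310.7 123.3] [12.6 17.3] [ 0.4721 -0.2462  0.065 ]
side yellow [0.6021 0.2832] 0.0319
side blue [0.4408 0.3465] 0.0284
side red [0.4422 0.2027] 0.0294
side teal [0.5971 0.1599] 0.0183
side ell [430.7 178.2] [39.4 42.1] [ 0.4032 -0.3619  0.065 ]
side ell [396.7 191.1] [18.9 53.7] [ 0.4624 -0.2202  0.065 ]
side ell [397.7 187.5] [10.2 20.5] [ 0.4696 -0.2442  0.065 ]
side ell [397.7 187.3] [ 6.9 16.2] [ 0.4702 -0.2456  0.065 ]
[array([ 0.688, -0.031,  0.1  ]), array([0.365, 0.002, 0.1  ]), array([0.377, 0.071, 0.1  ]), array([0.702, 0.052, 0.1  ])]
```

View pics/c1.png

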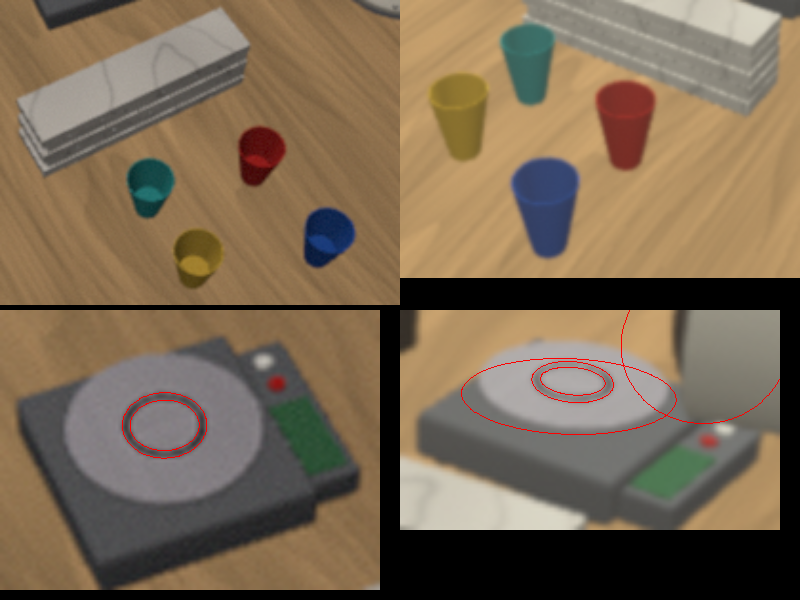

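The crop confirms it: the four cups are clearly separate, with the yellow one at scene pixel (373,287). The pan ring agrees across both views at (0.471,-0.246), and the pile's top is centred at about (0.533,0.024) with a yaw of about -6°. Next I'll get a wrist view of yellow and blue, and check that the tilted grasp is reachable.

```bash
cat >> h.py <<'E'
def rot(theta,phi,flip=1):
    z=np.array([np.sin(theta)*np.cos(phi),np.sin(theta)*np.sin(phi),-np.cos(theta)])
    y=flip*np.array([-np.sin(phi),np.cos(phi),0]); x=np.cross(y,z)
    return Ro.from_matrix(np.c_[x,y,z]).as_rotvec(),z
def pose(cupxy,zg,theta,phi,flip=1):
    """TCP pose with grasp point at cup axis, height zg"""
    r,z=rot(theta,phi,flip); return np.array([*cupxy,zg])+.019*z,r
E
python3 - <<'E'
from workcell import bot; from h import *; import pickle
down=lambda phi,f=1: rot(0,phi,f)[0]
print(bot.current_tool_rot(), Ro.from_rotvec(bot.current_tool_rot()).as_matrix().round(2).tolist())
B=(.443,.345);P=(.471,-.246);Y=(.604,.282)
for f in(1,-1):
    for phi in (0,np.pi/2,np.pi/4): 
        q=bot.inverse_kinematics([*Y,.25],down(phi,f)); print("down",f,phi,None if q is None else np.round(q,2))
    for th in (45,60,75,90):
        for d in(-30,0,30):
            o=[]
            for xy,z in((B,.079),(B,.22),((.52,.03),.22),(P,.159)):
                a=np.arctan2(xy[1],xy[0])+np.radians(d)
                q=bot.inverse_kinematics(*pose(xy,z,np.radians(th),a,f)); o.append(None if q is None else np.round(q,2).tolist())
            print(f,th,d,o if all(v is not None for v in o) else [v is not None for v in o])
q=None
for f in(1,-1):
    q=bot.inverse_kinematics([*Y,.25],down(0,f))
    if q is not None and abs(q[5])<2.8: break
bot.set_joints([0.44]+list(bot.current_joints()[1:]) )
bot.goto([*Y,.25],down(np.pi/2,1) if bot.inverse_kinematics([*Y,.25],down(np.pi/2,1)) is not None else down(np.pi/2,-1))
c=bot.read_camera("wrist"); pickle.dump(c,open("w1.pkl","wb")); cv2.imwrite("pics/w1.png",c["pixels"])
print(bot.current_clock(),bot.current_ee_pos(),bot.current_joints(),-c["R"].T@c["t"],c["R"][2])
E
```

```text
[-3.09282763e+00 -5.41735150e-01 -1.08931047e-04] [[0.94, 0.34, -0.0], [0.34, -0.94, 0.0], [0.0, -0.0, -1.0]]
down 1 0 [ 0.26  0.38  1.27 -0.    1.5  -1.31]
down 1 1.5707963267948966 [ 0.26  0.38  1.27 -0.    1.5  -2.89]
down 1 0.7853981633974483 [ 0.26  0.38  1.27 -0.    1.5  -2.1 ]
1 45 -30 [False, True, True, True]
1 45 0 [False, True, True, True]
1 45 30 [True, False, False, False]
1 60 -30 [True, False, False, False]
1 60 0 [True, False, True, True]
1 60 30 [[-0.05, 0.18, 2.33, 1.49, 0.96, 2.32], [-0.05, -0.23, 2.32, 1.23, 1.05, 2.8], [-0.74, -0.36, 2.42, 1.18, 1.14, 2.8], [-1.26, -0.16, 2.42, 1.29, 1.05, 2.59]]
1 75 -30 [[0.75, 0.41, 2.32, 3.87, 0.98, 1.29], [0.75, -0.09, 2.39, 4.16, 0.71, 0.86], [0.15, -0.21, 2.5, 4.19, 0.7, 0.83], [-0.39, 0.05, 2.45, 4.0, 0.83, 1.08]]
1 75 0 [True, True, False, True]
1 75 30 [[-0.14, 0.41, 2.32, 1.69, 1.23, 2.0], [-0.14, -0.09, 2.39, 1.53, 1.22, 2.44], [-0.85, -0.21, 2.5, 1.46, 1.29, 2.46], [-1.36, 0.05, 2.45, 1.55, 1.26, 2.23]]
1 90 -30 [[0.76, 0.69, 2.23, 3.78, 1.39, 1.44], [0.76, 0.17, 2.38, 3.86, 1.1, 1.2], [0.18, 0.09, 2.48, 3.87, 1.12, 
[... 1422 characters left out ...]
.09, 2.39, 1.53, 1.22, -0.7], [-0.85, -0.21, 2.5, 1.46, 1.29, -0.68], [-1.36, 0.05, 2.45, 1.55, 1.26, -0.91]]
-1 90 -30 [[0.76, 0.69, 2.23, 3.78, 1.39, -1.7], [0.76, 0.17, 2.38, 3.86, 1.1, -1.94], [0.18, 0.09, 2.48, 3.87, 1.12, -1.94], [-0.37, 0.36, 2.4, 3.82, 1.27, -1.8]]
-1 90 0 [True, True, False, True]
-1 90 30 [[-0.17, 0.69, 2.23, 1.78, 1.52, -1.35], [-0.17, 0.17, 2.38, 1.75, 1.45, -0.99], [-0.88, 0.09, 2.48, 1.66, 1.51, -1.0], [-1.39, 0.36, 2.4, 1.7, 1.52, -1.19]]
5.6667 [0.60385676 0.28209145 0.24994816] [ 2.56138695e-01  3.75202433e-01  1.26740522e+00  9.24761595e-06
  1.49915012e+00 -2.88533547e+00] [0.60417527 0.21037588 0.42046079] [-6.50582164e-04  2.56456178e-01 -9.66555640e-01]
```

View pics/w1.png

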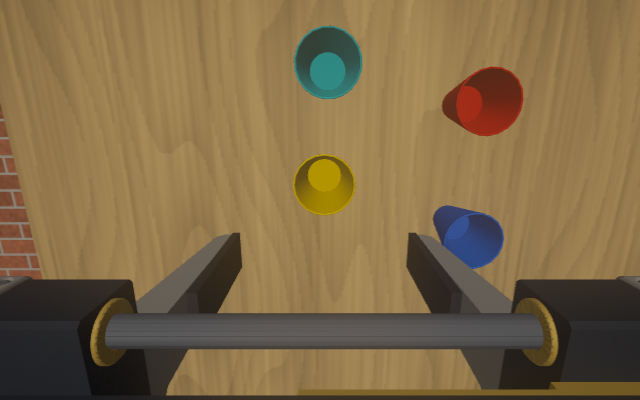

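Wrist view: yellow rim at (324,184), teal (328,62), red (484,101), blue (470,237). The fingers are flat straight bars with no raised pads. A vertical grasp of the nest would therefore clamp both rims, so I'll take the blue cup with a tilted tool. I'll refine the rims here.

```bash
cat >> h.py <<'E'
def rimfit(c,col,zr=.085,side=None,roi=None):
    from scipy.optimize import least_squares
    h=cv2.convexHull(blob(mask(c,col,roi)))[:,0].astype(float)
    P=np.array([onplane(c,p,zr)[:2] for p in h])
    cam=(-c["R"].T@c["t"])[:2]; ctr=P.mean(0); 
    for _ in range(6):
        ax=ctr-cam; ax/=np.linalg.norm(ax)
        s=P[(P-ctr)@ax<.010] if side else P   # near half: rim only when foot sticks out beyond
        f=least_squares(lambda q:np.hypot(*(s-q[:2]).T)-q[2],[*ctr,.0326],loss="soft_l1",f_scale=.001); ctr=f.x[:2]
    return ctr,f.x[2],f.cost
E
python3 - <<'E'
import pickle; from h import *
c=pickle.load(open("w1.pkl","rb"))
for k in HUE:
    print(k,*[ (a[0].round(4),round(a[1],4)) for a in (rimfit(c,k),rimfit(c,k,side=1))])
E
```

```text
yellow (array([0.6034, 0.2805]), np.float64(0.0331)) (array([0.6035, 0.2804]), np.float64(0.033))
blue (array([0.4434, 0.3419]), np.float64(0.0327)) (array([0.4739, 0.3084]), np.float64(0.0063))
red (array([0.4437, 0.1982]), np.float64(0.0321)) (array([0.4438, 0.1982]), np.float64(0.032))
teal (array([0.6002, 0.1632]), np.float64(0.0318)) (array([0.6001, 0.1634]), np.float64(0.0317))
```

Run:
```python
from workcell import bot; from h import *; import pickle
d=rot(0,np.pi/2,-1)[0]; Y=(.6035,.2805); B=(.4434,.342)
bot.goto([*Y,.16],d); bot.line_to([*Y,.066],max_speed=.12)
bot.set_gripper(0.0,12); print(bot.current_opening()*92,bot.current_grip_force(),bot.current_clock(),bot.current_contact_force())
bot.line_to([*Y,.20],max_speed=.2); bot.line_to([*B,.20],max_speed=.2)
print(bot.current_opening()*92,bot.current_grip_force(),bot.current_clock(),bot.current_ee_pos())
W=[]
for n in("wrist","scene"):
    c=bot.read_camera(n); pickle.dump(c,open(n+"2.pkl","wb")); W.append(c["pixels"])
s=cv2.resize(W[1][180:300,370:530],(640,480))
cv2.imwrite("pics/w2.png",np.hstack([cv2.resize(W[0],(400,250)),cv2.resize(s,(334,250))]))
```

```text
64.66016078986448 12.000136524438858 9.7833 [0.15291812 0.22347419 2.85610404]
64.35113626057633 11.999849081039429 11.6083 [0.44421194 0.34160841 0.19983909]
```

View pics/w2.png

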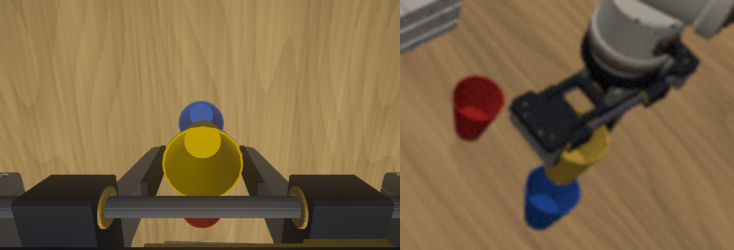

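The yellow rim sits centred between the fingers (wrist (202,160) in the panel), upright over the blue cup. I'll compute its rim offset, lower it and release.

Run:
```python
from workcell import bot; from h import *; import pickle
c=pickle.load(open("wrist2.pkl","rb")); ctr,r,_=rimfit(c,"yellow",.219); print(ctr,r)
p=bot.current_ee_pos(); off=ctr-p[:2]; print(off)
T=np.array([.4434,.342])-(off if np.linalg.norm(off)<.008 else 0)
bot.line_to([*T,.135],max_speed=.15); f0=bot.current_contact_force()
for z in (.12,.108,.098,.094):
    bot.line_to([*T,z],max_speed=.08); f=bot.current_contact_force()-f0; print(z,f.round(2))
    if abs(f[2])>8: break
bot.set_gripper(1.0); bot.hold(.2); bot.line_to([*T,.21],max_speed=.25); print(bot.current_clock())
W=[]
for n in("wrist","side"):
    c=bot.read_camera(n); pickle.dump(c,open(n+"3.pkl","wb")); W.append(c["pixels"])
s=W[1][230:350,240:400]
cv2.imwrite("pics/w3.png",np.hstack([cv2.resize(W[0],(400,250)),cv2.resize(s,(334,250))]))
c=pickle.load(open("wrist3.pkl","rb")); print(rimfit(c,"yellow",.110),rimfit(c,"blue",.085))
```

```text
[0.44481205 0.34324867] 0.03328244078654494
[0.0004042 0.0017596]
0.12 [ 0.07 -0.77  0.32]
0.108 [-0.07 -0.73  0.64]
0.098 [ 0.38 -1.15  0.96]
0.094 [-0.28 -1.68  0.48]
14.8417
(array([0.44316263, 0.34085739]), np.float64(0.03267313259046148), np.float64(2.0370365386530746e-06)) (array([0.44220806, 0.34316284]), np.float64(0.031173268269286573), np.float64(1.1691459660566372e-07))
```

View pics/w3.png

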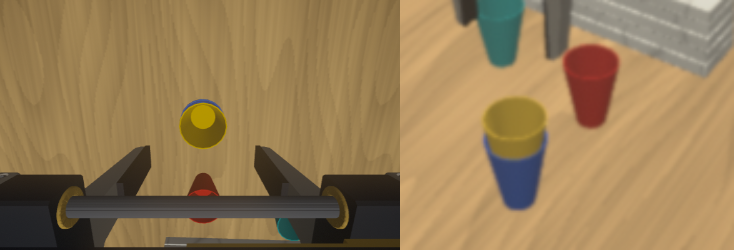

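The nest is seated: the yellow rim's apparent radius at z=0.110 is 32.7 mm, and the axes agree to about 2 mm. Now I'll check IK for the tilted grasp coming from -x, away from red, and for the whole carry path.

Run:
```python
from workcell import bot; from h import *
N=(.4432,.3417);P=(.471,-.2455)
for f in(1,-1):
  for th in(65,75,85):
    for d in(-25,-35,-45):
        o=[]
        for xy,z in((N,.26),(N,.08),((.505,.16),.26),((.52,.03),.26),((.505,-.12),.26),(P,.26),(P,.16)):
            a=np.arctan2(xy[1],xy[0])+np.radians(d)
            q=bot.inverse_kinematics(*pose(xy,z,np.radians(th),a,f)); o.append(None if q is None else np.round(q,1).tolist())
        print(f,th,d,[o[i] for i in(0,1,3,6)] if all(v is not None for v in o) else [v is not None for v in o])
```

```text
1 65 -25 [False, True, False, False, False, False, True]
1 65 -35 [False, True, False, False, False, False, False]
1 65 -45 [False, False, False, False, False, False, False]
1 75 -25 [[0.7, -0.3, 2.4, 4.1, 0.5, 0.8], [0.7, 0.4, 2.4, 3.7, 1.0, 1.4], [0.1, -0.4, 2.5, 4.2, 0.5, 0.7], [-0.5, -0.0, 2.5, 3.8, 0.8, 1.2]]
1 75 -35 [True, True, False, False, False, False, True]
1 75 -45 [False, True, False, False, False, False, False]
1 85 -25 [[0.7, -0.1, 2.5, 3.8, 0.8, 1.1], [0.7, 0.6, 2.3, 3.6, 1.3, 1.5], [0.1, -0.3, 2.6, 3.8, 0.8, 1.1], [-0.5, 0.2, 2.5, 3.7, 1.1, 1.4]]
1 85 -35 [[0.8, -0.0, 2.3, 4.2, 1.0, 0.9], [0.8, 0.6, 2.2, 4.0, 1.3, 1.3], [0.2, -0.1, 2.4, 4.2, 1.0, 0.9], [-0.3, 0.3, 2.4, 4.0, 1.2, 1.2]]
1 85 -45 [[0.9, 0.1, 2.2, 4.4, 1.1, 0.8], [0.9, 0.7, 2.1, 4.2, 1.3, 1.2], [0.3, 0.0, 2.3, 4.4, 1.2, 0.8], [-0.2, 0.4, 2.2, 4.3, 1.2, 1.1]]
-1 65 -25 [False, True, False, False, False, False, True]
-1 65 -35 [False, True, False, False, False, False, False]
-1 65 -45 [False, False, False, False, False, False, False]
-1 75 -25 [[0.7, -0.3, 2.4, 4.1, 0.5, -2.4], [0.7, 0.4, 2.4, 3.7, 1.0, -1.8], [0.1, -0.4, 2.5, 4.2, 0.5, -2.5], [-0.5, -0.0, 2.5, 3.8, 0.8, -2.0]]
-1 75 -35 [True, True, False, False, False, False, True]
-1 75 -45 [False, True, False, False, False, False, False]
-1 85 -25 [[0.7, -0.1, 2.5, 3.8, 0.8, -2.0], [0.7, 0.6, 2.3, 3.6, 1.3, -1.7], [0.1, -0.3, 2.6, 3.8, 0.8, -2.1], [-0.5, 0.2, 2.5, 3.7, 1.1, -1.8]]
-1 85 -35 [[0.8, -0.0, 2.3, 4.2, 1.0, -2.2], [0.8, 0.6, 2.2, 4.0, 1.3, -1.8], [0.2, -0.1, 2.4, 4.2, 1.0, -2.2], [-0.3, 0.3, 2.4, 4.0, 1.2, -1.9]]
-1 85 -45 [[0.9, 0.1, 2.2, 4.4, 1.1, -2.3], [0.9, 0.7, 2.1, 4.2, 1.3, -1.9], [0.3, 0.0, 2.3, 4.4, 1.2, -2.3], [-0.2, 0.4, 2.2, 4.3, 1.2, -2.1]]
```

```bash
cat >> h.py <<'E'
N=np.array([.4432,.3417]);P=np.array([.471,-.2455]);TH=np.radians(75);D=np.radians(-25)
def tp(xy,z): return pose(xy,z,TH,np.arctan2(xy[1],xy[0])+D,1)
E
python3 - <<'E'
from workcell import bot; from h import *; import pickle
p=bot.current_ee_pos(); bot.line_to([p[0],p[1],.30],max_speed=.25)
print(bot.current_joints().round(2) if hasattr(bot.current_joints(),'round') else bot.current_joints())
bot.set_joints([.72,-.6,2.2,0,.35,.9]); bot.set_joints([.72,-.6,2.2,4.0,.35,.9])
print(bot.current_ee_pos(),bot.current_clock())
bot.goto(*tp(N,.26)); print(bot.current_joints(),bot.current_clock())
W=[]
for n in("side","scene"):
    c=bot.read_camera(n); W.append(c["pixels"])
cv2.imwrite("pics/w4.png",np.hstack([cv2.resize(W[0][130:350,180:500],(400,275)),cv2.resize(W[1][150:340,300:575],(398,275))]))
E
```

```text
[ 0.44  0.07  1.53 -0.    1.55  0.44]
[0.43034469 0.4257613  0.61687362] 19.8833
[ 0.66995851 -0.28398941  2.44536591  4.13657584  0.52386078  0.76727225] 21.2417
```

View pics/w4.png

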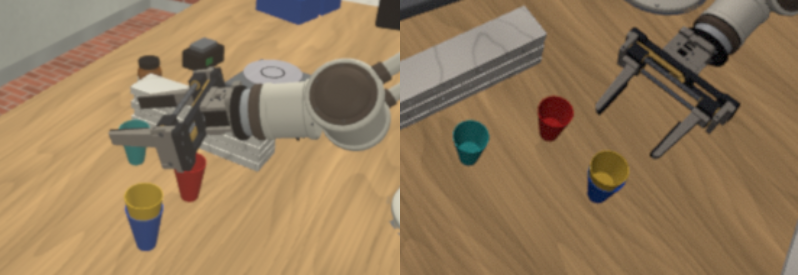

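The tool is tilted 75° above the nest, with the fingers on either side and clear of red. Now I'll descend and grip.

Run:
```python
from workcell import bot; from h import *; import pickle
bot.line_to(tp(N,.08)[0],max_speed=.15); print(bot.current_contact_force(),bot.current_ee_pos()-tp(N,.08)[0])
bot.set_gripper(0.0,22); print("gap",bot.current_opening()*92,bot.current_grip_force(),bot.current_contact_force(),bot.current_clock())
bot.line_to(tp(N,.10)[0],max_speed=.06)
print("gap",bot.current_opening()*92,bot.current_contact_force())
W=[]
for n in("side","scene"):
    c=bot.read_camera(n); W.append(c["pixels"]); pickle.dump(c,open(n+"5.pkl","wb"))
cv2.imwrite("pics/w5.png",np.hstack([cv2.resize(W[0][215:345,220:410],(400,275)),cv2.resize(W[1][200:320,380:553],(398,275))]))
```

```text
[-0.02584921 -0.5405345  -0.41654639] [0.00033843 0.00037462 0.00091219]
gap 63.08983325178738 21.999728861264884 [-0.12372227  0.21497285  1.60611404] 23.2417
gap 63.15327800963678 [ 0.06403453 -1.25983235 -1.32185983]
```

View pics/w5.png

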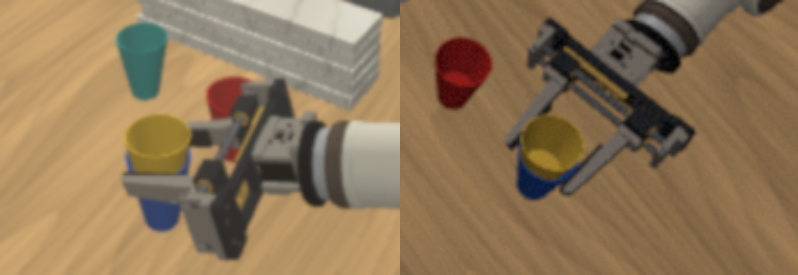

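The nest is lifted: Fz ≈ -1.3 N, matching its weight, and the fingers are on the blue wall below its rim. I'll carry it over.

Run:
```python
from workcell import bot; from h import *; import pickle
bot.line_to(tp(N,.26)[0],max_speed=.15)
for xy in ((.505,.16),(.52,.03),(.505,-.12),tuple(P)):
    p,r=tp(np.array(xy),.26); bot.line_to(p,rot=r,max_speed=.15)
print("gap",bot.current_opening()*92,bot.current_contact_force(),bot.current_clock())
bot.line_to(tp(P,.19)[0],max_speed=.1); bot.hold(.2)
print(bot.current_ee_pos()-tp(P,.19)[0],bot.current_clock(),bot.current_grip_force())
W=[]
for n in("side","scene","wrist"):
    c=bot.read_camera(n); W.append(c["pixels"]); pickle.dump(c,open(n+"6.pkl","wb"))
cv2.imwrite("pics/w6.png",np.vstack([np.hstack([cv2.resize(W[0][100:230,320:510],(400,275)),cv2.resize(W[1][70:190,240:413],(400,275))]),np.hstack([cv2.resize(W[2],(400,250)),np.zeros((250,400,3),np.uint8)])]))
```

```text
gap 62.83093329711281 [-0.60708246  0.62477327 -1.08846813] 29.7833
[ 0.00037683 -0.00011703  0.00105188] 30.8333 21.999894278123975
```

View pics/w6.png

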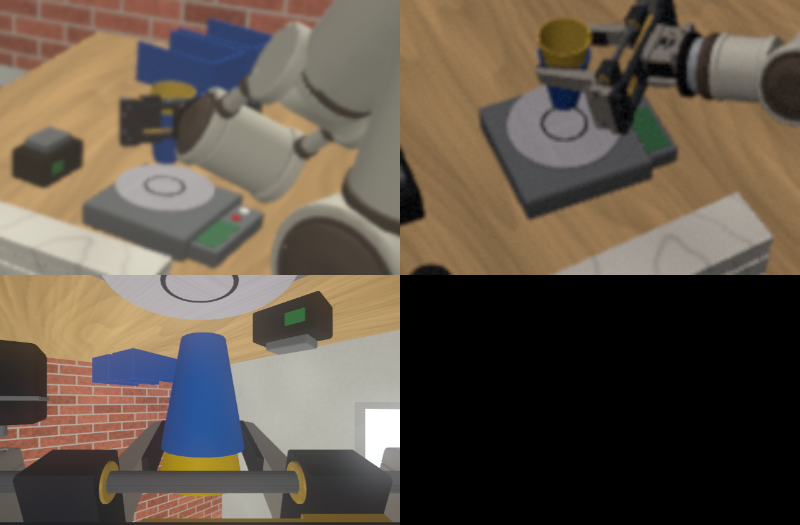

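The nest is upright in the fingers over the ring, tool and wrist are clear of the scale, and yellow still stands 25 mm proud. Next: measure the rim centre, and compare the foot height with the prediction before the last descent.

Run:
```python
import pickle; from h import *
L=lambda n:pickle.load(open(n,"rb"))
def px(c,X): q=c["R"]@X+c["t"]; return np.array([c["fx"]*q[0]/q[2]+c["cx"],c["fy"]*q[1]/q[2]+c["cy"]])
def circ(ctr,z,r): return [np.array([ctr[0]+r*np.cos(t),ctr[1]+r*np.sin(t),z]) for t in np.linspace(0,6.28,90)]
roi={"scene":(295,68,345,125),"side":(380,130,412,180),"wrist":(250,80,400,330)}
for n in roi:
    c=L(n+"6.pkl"); x0,y0,x1,y1=roi[n]
    b=blob(mask(c,"blue",roi[n]))[:,0]; F=np.array([px(c,X) for X in circ(P,.110,.0176)])
    print(n,"blue bbox",b.min(0),b.max(0),"pred foot px",F.min(0).round(1),F.max(0).round(1), "foot if 10mm lower",np.array([px(c,X) for X in circ(P,.100,.0176)]).max(0).round(1))
    y=blob(mask(c,"yellow",roi[n]))[:,0]; R=np.array([px(c,X) for X in circ(P,.22,.0326)])
    print("  yellow bbox",y.min(0),y.max(0),"pred rim",R.min(0).round(1),R.max(0).round(1))
    if n=="wrist":
        top=b[b[:,1]<b[:,1].min()+14]; print("  foot cols by row",[(r,top[top[:,1]==r][:,0].min(),top[top[:,1]==r][:,0].max()) for r in sorted(set(top[:,1]))[::3]])
        a=[onplane(c,(323,v),.110) for v in(b[:,1].min(),)]; print(a, "cam",-c["R"].T@c["t"])
c=L("scene6.pkl"); print(rimfit(c,"yellow",.22,roi=(295,68,345,100)))
```

```text
scene blue bbox [304 108] [316 117] pred foot px [305.  108.5] [317.  117.4] foot if 10mm lower [317.  119.8]
  yellow bbox [300  78] [323  99] pred rim [298.7  76.6] [322.5  93.5]
side blue bbox [386 130] [411 139] pred foot px [392.9 172.1] [404.2 177.1] foot if 10mm lower [404.  179.9]
  yellow bbox [391 139] [411 146] pred rim [390.4 137.7] [412.5 145.7]
wrist blue bbox [250  92] [390 291] pred foot px [287.   89.5] [358.2 111.3] foot if 10mm lower [358.2  93.2]
  yellow bbox [257 282] [383 312] pred rim [255.6 303. ] [389.4 352.5]
  foot cols by row [(np.int32(92), np.int32(314), np.int32(333)), (np.int32(95), np.int32(299), np.int32(350)), (np.int32(98), np.int32(293), np.int32(356)), (np.int32(101), np.int32(291), np.int32(359)), (np.int32(104), np.int32(290), np.int32(360))]
[array([ 0.46251704, -0.23406367,  0.11      ])] cam [ 0.37136713 -0.11445908  0.1603055 ]
(array([ 0.47774492, -0.23484862]), np.float64(0.038133684673678454), np.float64(2.596672904201083e-05))
```

Scene and wrist foot pixels agree with the prediction within about 1–2.5 px (under 3 mm), so the foot is at z≈0.110 and centred. I'll descend 30 mm, settle, check and hand in.

Run:
```python
from workcell import bot; from h import *
bot.line_to(tp(P,.160)[0],max_speed=.05); bot.hold(1.0)
c=bot.read_camera("scene"); b=blob(mask(c,"blue",(295,68,345,135)))[:,0]
q=c["R"]@np.array([*P,.08])+c["t"]; print("foot bbox",b.min(0),b.max(0),"pred centre",c["fx"]*q[0]/q[2]+c["cx"],c["fy"]*q[1]/q[2]+c["cy"])
e=bot.current_ee_pos()-tp(P,.16)[0]
print(e,bot.current_opening()*92,bot.current_grip_force(),bot.current_contact_force(),np.abs(bot.current_joint_vel()).max(),bot.current_clock())
if np.abs(e).max()<.004 and b.max(0)[1]<129: print(bot.job_done())
```

```text
foot bbox [305 115] [317 124] pred centre 311.0460357594999 119.93290528405865
[-8.02692348e-06  2.76040186e-06 -1.42764550e-05] 62.936881700720285 21.999905412085354 [ 0.48673073  0.9506986  -1.4999152 ] 0.002199955049586261 32.7833
the job is handed in; nothing more can be done
None
```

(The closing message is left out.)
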